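# Feed a glass blank down the grinder's chute

## Task

Take the green glass blank from the mat and lay it flat and lengthwise in the open upper part of the grinder's sloped chute, then push it down the chute, under the clear guard and past the hold-down shoe, until it rests squarely against the red escapement stop. Bed it there with a firm but gentle push: somewhere near 9 N on the stop, and never as much as 16 N. Leave the blank there, let go, and leave the amber and blue blanks where they lie.

Things in the scene. Friction and masses are not known exactly. Their poses are not given: they have to be found in the camera images.
- blank: The part to feed: a green glass block 64 x 36 x 28 mm (x, y, z), about 0.16 kg, lying on the mat. Origin at the centre of its underside, x along its length, z up. An amber and a blue block of the same size also lie on the mat and are to be left alone.
- deck: The aluminium chute on a green bench grinder, its floor sloped at 0.25 rad. Origin on the floor's centre line at the lower end, where the yellow bridge stands; x points downhill along the floor, y across, z square to the floor. The floor runs from x = -240 to 0 mm; rough enough that the blank stays where it is laid. Side walls are 5 mm thick and, outside the guard, 10 mm high.
- load (a point): Point on the chute floor's centre line at deck x = -165 mm, the middle of the open upper part; axes as the deck's. From deck x = -240 to -120 mm the channel is 64 mm wide inside; from -120 to -72 it narrows evenly to 40 mm and stays so down to 0.
- guard_edge (a point): Point on the floor under the uphill edge of the clear guard, deck x = -52 mm; the guard covers from here to x = 0, roof 42 to 45 mm above the floor. Under it a black sprung shoe (16 mm round bar across the channel at x = -34 mm, lowest line 26.5 mm above the floor) lifts as the nose meets it (push peaks at 4 to 10 N), then drags (2 to 5 N). Plain sliding takes under 2 N.
- bridge: Yellow bridge across the chute's lower end, 60 mm wide, 45 mm high; origin on the floor at its uphill face, axes as the deck's. It carries the red stop: a rigid block 26 mm wide, 2.5 to 24.5 mm above the floor, that stands out uphill by 3 to 22 mm as clamped by hand (not measured: see it through the guard or feel it). With the blank home, 15 to 34 mm of it shows uphill of the guard.
- amber: Bystander, not to be moved: 64 x 36 x 28 mm amber glass block on the mat; origin at its underside.
- bluepiece: Bystander, not to be moved: 64 x 36 x 28 mm blue block on the mat; origin at its underside.
Not all that is in view belongs to the job. Of the things shaped like the blank, the green one is meant.

How it is judged (in metres and radians):
On the way, in this order (a step that is already met when the one before it is completed fails the run):
1. the blank lies flat and lengthwise in the open upper part of the chute (z of blank in the frame of deck between -0.003 and 0.006 m and angle between the x axis of blank and the x axis of deck, either way round below 0.35 rad and angle between blank's own z axis and vertical below 0.4 rad and x of blank in the frame of deck between -0.23 and -0.1 m and y of blank in the frame of deck between -0.02 and 0.02 m), for 0.2 s.
2. the blank is pressed against the red stop with more than 4 N (contact force between blank and bridge above 4 N), for 0.2 s.
At the end, for the whole second after the job is handed in: The blank lies flat on the chute floor, lengthwise within 0.1 rad and 5 mm of the centre line, its front within about 1.5 mm of the red stop's face (touching, the centres of its underside and of the red block are 46 mm apart), at rest and let go (z of blank in the frame of deck between -0.003 and 0.006 m and angle between the x axis of blank and the x axis of deck, either way round below 0.35 rad and angle between blank's own z axis and vertical below 0.4 rad and angle between the x axis of blank and the x axis of deck, either way round below 0.1 rad and distance between blank and stop_pad_c0 below 0.0477 m and y of blank in the frame of deck between -0.005 and 0.005 m and linear speed of blank below 0.01 m/s).
It fails at once if the blank presses on the red stop with 16 N or more (contact force between blank and bridge above 16 N).
It fails at once if the amber or the blue blank is moved more than 25 mm (distance of any of amber, bluepiece from where it was at the start of the episode above 0.025 m).
It also fails if it takes over 64 s, if anything falls off the work surface, if the arm or the gripper's body presses on something with over 40 N, if the wrist force passes 120 N, or if a joint passes its speed limit or range.

## Robot

A 6-joint arm with a two-finger parallel gripper is mounted at the origin on the work surface. World frame = base frame: x ahead of the robot, y to its left, z up, the work surface at z = 0. Lengths are in mm, angles in rad, forces in N, time in s.
With the tool pointing down it reaches from about 350 to 1000 mm from the base axis. Payload 7.1 kg.
Tool frame: the origin (TCP) lies at the very end of the fingers, on their centre line; the grasp point (between the pads) lies 19 mm behind it (r.grasp_offset is the z of the grasp point in the tool frame, in mm); z points along the fingers, y is the line along which they close (so a half turn about z gives the same grasp; the last joint's range is limited). The gripper opens to 85 mm and grips with 20 to 120 N. Pads are 22 mm wide; open, the fingers measure 114 mm over their backs; the gripper's body (76 mm by 85 mm) begins 54 mm behind the grasp point. The pads swing forward as they close: fully open they stand 13 mm farther back than shut.
Start: joints at [-1.223, 0.423, 1.63, -0, 1.089, -0.019], TCP at [224.16, -583.401, 231.319] pointing down, gripper open.
Joint ranges: [-3, 3], [-0.9, 2.11], [0.09, 2.58], [-1.31, 4.45], [0.11, 2.69], [-2.54, 2.54]. Speed limits (rad/s): [2.39, 2.39, 3.01, 3.14, 3.14, 3.14].

## Interface

Orientations are given as [roll, pitch, yaw] about the fixed x, y, z axes, in that order (R = Rz(yaw) Ry(pitch) Rx(roll)).
In Python, from cell import r gives the robot as it stands. The module is installed in compiled form; this text tells all that it offers.
- The arm moves only by the tool apply_moves, never from a script. Its argument "rows" is a list that holds one entry, the list of rows, each a list of 7 numbers: the shift along the tool's x, y, z in mm, then the turn, a rotation vector about the tool's x, y, z in rad, then the finger opening in mm, from 0 to 85.4. In form: [[[x, y, z, wx, wy, wz, gripper], ...]]. A call has 1 to 12 rows; each row shifts and turns the commanded pose from where the row before left it, along the tool's axes as they then stand; what a row does not reach is not made up. A row lasts 1/12 s, in which the tool goes at most 41.7 mm and 7.16 degrees, less where a joint would pass 70% of its speed; a pose out of reach is approached as far as the arm can. A call with a gripper value outside its range is refused whole. The fingers move at their own pace and stop on an object; "squeeze" is the grip in N (left out, the last holds). Time passes only in rows, so rows that do not move let the fingers close. It gives the time, the measured TCP pose, the force, the opening and the grip force at its end, in the units of the state.
- r.sense(): the state, without advancing time (a new reading comes with each control period).
- r.read_camera(name): name is "scene" or "top" or "wrist"; returns a dict with "frame" (384x512x3 uint8, blue, green, red), "K" (3x3 intrinsics, pixels), "R" (3x3) and "t" (3): a world point X has camera coordinates R X + t. Camera axes: x right, y down, z forward; pixel columns grow to the right and rows downward; lengths in mm; the calibration is good to about 2 mm. The wrist camera is an equidistant fisheye: a pixel r from the principal point sees the ray r / f radians off the axis. A picture is of the moment at which its call begins. There is no depth.
- r.finish_job(): hands the job in; it is judged then, once.
Trained networks look in a picture, given as the dict that the camera call returned (one of the last four; its "shot" number tells which), for a name from the list of things; names that differ only in an ending like _2 or _b are one class to them, and where a whole thing is asked for, a point or a joint stands for the part that bears it (a point fixed in the world has none). Each returns a list of dicts, best first, with "score" (0 to 1); they miss things now and then, are a little off and sometimes report something else, mostly with a low value. They report only what shows in the picture. A call takes as long as a camera call. They do not tell look-alikes from the thing itself.
- r.outline_of(picture, target): "mask" (384x512 bool, what is visible of it) and "rect" ([left, top, right, bottom] in pixels, round what is visible of it).
- r.mark_of(picture, target): "uv" ([column, row] in pixels: a listed point, or the origin of a listed thing).
The state is a dict: "time": time; "joint_pos": joint angles; "joint_velocities": joint speeds; "effort": joint torques, N m; "position": TCP position; "tool_rot": TCP orientation; "ft_force": force on the tool from outside, world axes, zero at the start; "torque": the same for the moment, N m; "opening": finger opening in mm; "gripper_force": force on a finger pad.
Only numpy, scipy, OpenCV 4.12 (cv2) and the standard library are available. Lean on these libraries where they do the work, as an engineer would, in place of code of your own. Each camera call takes 0.05 s, during which the arm holds its last target. There are 200 camera calls.

## Working session

There is one attempt and no reset: what is moved stays moved. The work goes in short steps, Python scripts to look and compute and a tool call to move; the robot and the scene stay as the last step left them, time stands still between calls to the robot, and variables do not carry over. Pictures are saved under pics/ and viewed, at most 10 in all, crops included, and the job is handed in when it is done.

Besides the shell and the picture viewer there is one more tool, called after "Call:" as name(argument=value, ...) on one line, values as JSON. apply_moves: Moves the arm, as the interface text tells. Its arguments: {"type":"object","properties":{"rows":{"type":"array","items":{"type":"array","items":{"type":"array","items":{"type":"number"}}}},"squeeze":{"type":"number"}},"required":["rows"]}

```bash
mkdir -p pics
cat > h.py <<'E'
import numpy as np, cv2
from cell import r
from scipy.spatial.transform import Rotation as Ro
def ray(p,uv):
    K,R,t=np.array(p["K"]),np.array(p["R"]),np.array(p["t"])
    d=R.T@np.linalg.solve(K,[uv[0],uv[1],1.]); return -R.T@t,d/np.linalg.norm(d)
def onz(p,uv,z):
    c,d=ray(p,uv); return c+d*(z-c[2])/d[2]
def proj(p,X):
    K,R,t=np.array(p["K"]),np.array(p["R"]),np.array(p["t"])
    c=R@np.asarray(X,float)+t; q=K@c; return q[:2]/q[2]
def tri(a,ua,b,ub):
    c1,d1=ray(a,ua);c2,d2=ray(b,ub)
    s=np.linalg.lstsq(np.c_[d1,-d2],c2-c1,rcond=None)[0]
    p1,p2=c1+d1*s[0],c2+d2*s[1]; return (p1+p2)/2,np.linalg.norm(p1-p2)
E
python3 - <<'E'
from h import *
np.set_printoptions(precision=1,suppress=True)
P={}
for n in("scene","top"):
    P[n]=p=r.read_camera(n)
    for t in("blank","amber","bluepiece","deck"):
        for o in r.outline_of(p,t)[:3]:print(n,t,round(o["score"],2),o["rect"])
    for t in("blank","amber","bluepiece","deck","load","guard_edge","bridge"):
        for o in r.mark_of(p,t)[:3]:print(n,'mark',t,round(o["score"],2),np.array(o["uv"]), onz(p,o["uv"],0))
im=np.hstack([P["scene"]["frame"],P["top"]["frame"]])
cv2.imwrite("pics/scene.png",P["scene"]["frame"]);cv2.imwrite("pics/top.png",P["top"]["frame"])
import pickle;pickle.dump(P,open("P0.pkl","wb"))
s=r.sense();print(s)
E
```

```text
scene blank 0.93 [267.3, 190.8, 284.3, 215.8]
scene blank 0.83 [322.6, 205.0, 341.8, 233.0]
scene blank 0.67 [340.7, 178.0, 367.3, 193.6]
scene amber 0.89 [335.8, 254.7, 356.5, 280.1]
scene bluepiece 0.76 [373.6, 219.4, 396.4, 249.3]
scene deck 0.4 [337.0, 252.2, 358.2, 283.4]
scene mark blank 0.81 [275.  209.3] [424.7  61.6   0. ]
scene mark blank 0.79 [330.1 222. ] [423.  202.8   0. ]
scene mark blank 0.58 [352.7 188.8] [286.3 237.3   0. ]
scene mark amber 0.63 [345.8 273. ] [558.7 264.3   0. ]
scene mark bluepiece 0.62 [382.5 234.7] [423.4 329.5   0. ]
scene mark deck 0.78 [149.3 201.5] [ 500.8 -254.8    0. ]
scene mark load 0.6 [207.  209.2] [ 478.8 -102.1    0. ]
scene mark guard_edge 0.69 [164.2 206.8] [ 505.5 -209.     0. ]
scene mark bridge 0.6 [147.7 201.9] [ 503.3 -257.9    0. ]
top blank 0.95 [154.0, 258.0, 186.9, 280.3]
top blank 0.83 [180.6, 197.5, 195.4, 221.2]
top blank 0.63 [236.5, 200.4, 257.1, 229.2]
top amber 0.57 [147.2, 144.1, 169.4, 175.3]
top bluepiece 0.97 [127.0, 194.0, 149.4, 226.4]
top bluepiece 0.27 [261.9, 133.5, 371.5, 168.6]
top deck 0.77 [261.7, 132.3,
[... 327 characters left out ...]
[553.9 273.2   0. ]
top mark deck 0.55 [359.4 150.6] [ 563.5 -233.7    0. ]
top mark deck 0.54 [292.5 147.2] [576.6 -63.4   0. ]
top mark load 0.6 [292.9 149.9] [569.6 -64.2   0. ]
top mark guard_edge 0.7 [341.8 147.3] [ 573.2 -189.1    0. ]
top mark bridge 0.73 [355.1 153.2] [ 557.1 -222.3    0. ]
{'time': 1.2, 'joint_pos': array([-1.2,  0.4,  1.6,  0. ,  1.1, -0. ]), 'joint_velocities': array([-0.,  0., -0.,  0., -0.,  0.]), 'effort': array([  0. , -55.7, -28.2,  -0. ,   0. ,  -0. ]), 'position': array([ 224.2, -583.4,  231.3]), 'tool_rot': array([-3.1, -0. ,  0.4]), 'ft_force': array([ 0.5, -0.8, -0.2]), 'torque': array([ 0.,  0., -0.]), 'gripper_force': 0.0, 'opening': 85.34190848684996}
```

View pics/scene.png

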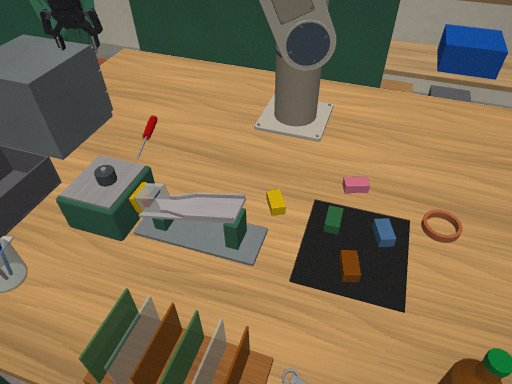

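View pics/top.png

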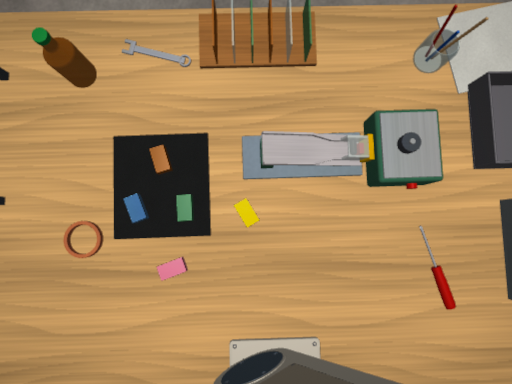

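The scene shows a mat with green (scene 333,219 / top 184,208), blue (top 135,208) and amber (top 160,159) blocks. A yellow block (top 247,213) and a pink one (top 172,268) lie off the mat. The chute runs from top (262,150) to (375,147). The green block on the mat fits the description, so I'll confirm it in an enlarged crop.

```bash
cat > fit.py <<'E'
from h import *
import pickle
from scipy.optimize import least_squares
np.set_printoptions(precision=2,suppress=True)
P=pickle.load(open("P0.pkl","rb"))
def deckR(yaw): return Ro.from_euler('ZY',[yaw,0.25]).as_matrix()
E
python3 - <<'E'
from fit import *
top,sc=P["top"],P["scene"]
print("cams",-np.array(top["R"]).T@top["t"],-np.array(sc["R"]).T@sc["t"],top["K"][0][0],sc["K"][0][0])
# marks
M={"scene":dict(deck=(149.3,201.5),load=(207,209.2),guard_edge=(164.2,206.8),bridge=(147.7,201.9)),
"top":dict(load=(292.9,149.9),guard_edge=(341.8,147.3),bridge=(355.1,153.2),deck=(359.4,150.6))}
X={"deck":0,"load":-165,"guard_edge":-52}
for k in("load","guard_edge","deck","bridge"): print(k,*tri(top,M["top"][k],sc,M["scene"][k]))
def f(q):
    R=deckR(q[3]);o=[]
    for n in M:
        for k in X:
            if k in M[n]: o+=list(proj(P[n],q[:3]+R@[X[k],0,0])-M[n][k])
    return np.array(o)
s=least_squares(f,[500,-240,60,-1.57],loss='soft_l1',x_scale=[10,10,10,.1]);print(s.x,s.fun)
# green blank by colour
hsv=cv2.cvtColor(top["frame"],cv2.COLOR_BGR2HSV)
m=cv2.inRange(hsv,(45,60,40),(90,255,255));m[:, :115]=0;m[:,210:]=0;m[:140]=0;m[240:]=0
c=max(cv2.findContours(m,cv2.RETR_EXTERNAL,cv2.CHAIN_APPROX_NONE)[0],key=cv2.contourArea)
b=cv2.boxPoints(cv2.minAreaRect(c));print(b)
W=np.array([onz(top,x,28) for x in b]);print(W,W.mean(0))
a=cv2.resize(top["frame"][130:245,110:265],None,fx=4,fy=4,interpolation=2)
cv2.imwrite("pics/crop1.png",a)
d=cv2.resize(top["frame"][120:195,235:385],None,fx=5,fy=5,interpolation=2)
e=cv2.resize(sc["frame"][160:255,100:270],None,fx=4.41,fy=4.41,interpolation=2)
w=max(d.shape[1],e.shape[1]);d=cv2.resize(d,(480,240));e=cv2.resize(e,(600,335))
cv2.imwrite("pics/crop2.png",np.vstack([np.pad(d,((0,0),(0,120),(0,0))),e]))
E
```

```text
cams [379.33  50.06 970.44] [1066.52  242.08  702.62] 387.35474931212076 381.17167059424514
load [553.03 -55.95  89.26] 4.81525711608815
guard_edge [ 558.69 -169.86   66.13] 6.194730974881016
deck [ 550.82 -213.43   61.89] 4.416036959463427
bridge [ 548.84 -211.19   57.6 ] 10.492627959269587
[ 553.68 -217.54   51.7    -1.58] [-2.22  3.28 -0.11 -0.52  0.79 -0.86 -0.42  0.02  1.85 -1.47 -2.42  2.65]
[[176. 194.]
 [192. 194.]
 [192. 221.]
 [176. 221.]]
[[462.56 228.15  28.  ]
 [461.52 189.25  28.  ]
 [395.9  190.1   28.  ]
 [396.97 228.76  28.  ]] [429.24 209.06  28.  ]
```

View pics/crop1.png

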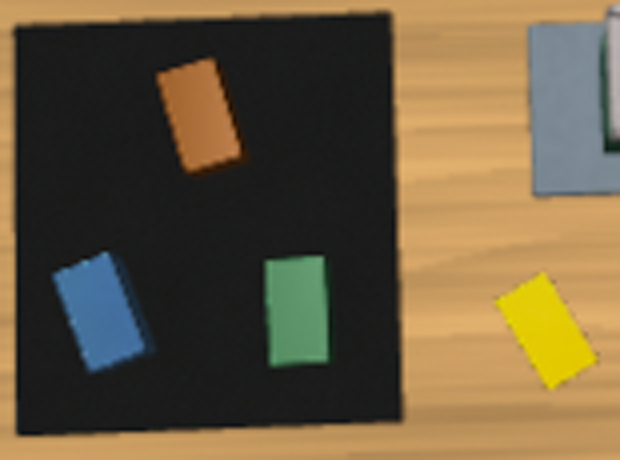

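View pics/crop2.png

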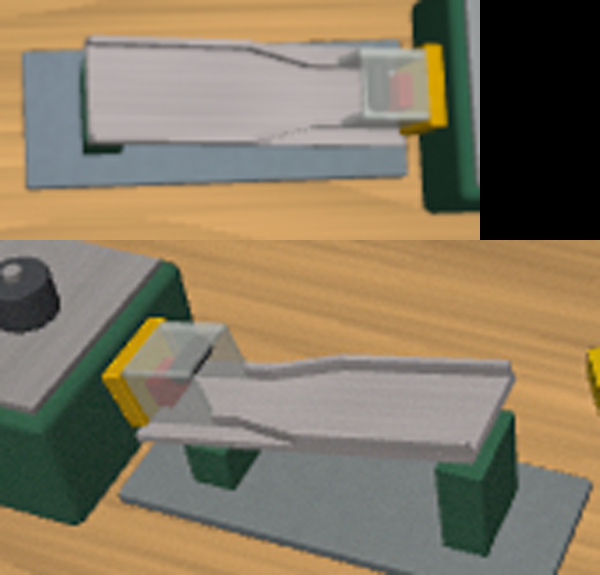

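Green on the mat is confirmed at crop1 (297,312). The chute, with the red pad visible through the guard, is at crop2 (400,90). I'll go via a view above the chute.

```bash
cat >> h.py <<'E'
def go(pos,rpy=None,R=None):
    s=r.sense();Rc=Ro.from_euler('xyz',s["tool_rot"]);p=np.array(s["position"])
    print("t",round(s["time"],2),"pos",np.round(p,1),"rpy",np.round(s["tool_rot"],3),"F",np.round(s["ft_force"],1),"open",round(s["opening"],1),"j",np.round(s["joint_pos"],2))
    d=Rc.inv().apply(np.array(pos)-p)
    Rt=Rc if rpy is None and R is None else (Ro.from_euler('xyz',rpy) if R is None else Ro.from_matrix(R))
    print(" shift tool",np.round(d,1),"then rotvec",np.round((Rc.inv()*Rt).as_rotvec(),3))
E
python3 -c "
from h import *
go([450,-80,300],[np.pi,0,0]);go([450,-80,300],[np.pi,0,np.pi/2])"
```

```text
t 1.2 pos [ 224.2 -583.4  231.3] rpy [-3.142 -0.     0.367] F [ 0.5 -0.8 -0.2] open 85.3 j [-1.22  0.42  1.63  0.    1.09 -0.02]
 shift tool [ 391.4 -388.9  -68.7] then rotvec [-0.    -0.     0.367]
t 1.2 pos [ 224.2 -583.4  231.3] rpy [-3.142 -0.     0.367] F [ 0.5 -0.8 -0.2] open 85.3 j [-1.22  0.42  1.63  0.    1.09 -0.02]
 shift tool [ 391.4 -388.9  -68.7] then rotvec [-0.    -0.    -1.204]
```

Call:
apply_moves(rows=[[[28, -27.8, -5, 0, 0, 0, 85], [28, -27.8, -5, 0, 0, 0, 85], [28, -27.8, -5, 0, 0, 0, 85], [28, -27.8, -5, 0, 0, 0, 85], [28, -27.8, -5, 0, 0, 0, 85], [28, -27.8, -5, 0, 0, 0, 85], [28, -27.8, -5, 0, 0, 0, 85], [28, -27.8, -5, 0, 0, 0, 85], [28, -27.8, -5, 0, 0, 0, 85], [28, -27.8, -5, 0, 0, 0, 85], [28, -27.8, -5, 0, 0, 0, 85], [28, -27.8, -5, 0, 0, 0, 85]]])

```text
time: 2.2
position: [418.6, -149.7, 291.9]
tool_rot: [3.141, -0.001, 0.367]
ft_force: [1.7, -0.2, -1.0]
opening: 84.9
gripper_force: 0.0
```

Call:
apply_moves(rows=[[[28, -27.8, -5, 0, 0, 0, 85], [28, -27.8, -5, 0, 0, 0, 85], [0, 0, 0, 0, 0, -0.12, 85], [0, 0, 0, 0, 0, -0.12, 85], [0, 0, 0, 0, 0, -0.12, 85], [0, 0, 0, 0, 0, -0.12, 85], [0, 0, 0, 0, 0, -0.12, 85], [0, 0, 0, 0, 0, -0.12, 85], [0, 0, 0, 0, 0, -0.12, 85], [0, 0, 0, 0, 0, -0.12, 85], [0, 0, 0, 0, 0, -0.12, 85], [0, 0, 0, 0, 0, -0.12, 85]]])

```text
time: 3.2
position: [450.5, -79.5, 301.4]
tool_rot: [3.141, 0.0, 1.573]
ft_force: [-0.2, 0.4, 0.8]
opening: 85.0
gripper_force: 0.0
```

```bash
cat >> h.py <<'E'
def fproj(p,X):
    K,R,t=np.array(p["K"]),np.array(p["R"]),np.array(p["t"])
    c=R@np.asarray(X,float)+t; th=np.arctan2(np.hypot(c[0],c[1]),c[2]);a=np.arctan2(c[1],c[0])
    return np.array([K[0,0]*th*np.cos(a)+K[0,2],K[1,1]*th*np.sin(a)+K[1,2]])
def fray(p,uv):
    K,R,t=np.array(p["K"]),np.array(p["R"]),np.array(p["t"])
    v=np.array([(uv[0]-K[0,2])/K[0,0],(uv[1]-K[1,2])/K[1,1]]);th=np.linalg.norm(v);v=v/max(th,1e-9)
    d=R.T@np.r_[np.sin(th)*v,np.cos(th)]; return -R.T@t,d
def fonz(p,uv,z):
    c,d=fray(p,uv);return c+d*(z-c[2])/d[2]
def undist(p,X,f=500,w=780,h=580):
    # pinhole view with the same camera axes turned to look at X, px f
    R,t=np.array(p["R"]),np.array(p["t"]);c=-R.T@t;z=np.array(X)-c;z/=np.linalg.norm(z)
    x=np.cross([1,0,0.],z);x/=np.linalg.norm(x);Rn=np.array([x,np.cross(z,x),z])
    u,v=np.meshgrid(np.arange(w),np.arange(h));d=np.stack([(u-w/2)/f,(v-h/2)/f,np.ones(u.shape)],-1)@Rn@R.T
    th=np.arctan2(np.hypot(d[...,0],d[...,1]),d[...,2]);a=np.arctan2(d[...,1],d[...,0]);K=np.array(p["K"])
    im=cv2.remap(p["frame"],(K[0,0]*th*np.cos(a)+K[0,2]).astype('f4'),(K[1,1]*th*np.sin(a)+K[1,2]).astype('f4'),cv2.INTER_CUBIC)
    return dict(frame=im,K=np.array([[f,0,w/2],[0,f,h/2],[0,0,1.]]),R=Rn,t=-Rn@c)
E
python3 - <<'E'
from h import *
import pickle
np.set_printoptions(precision=1,suppress=True)
go([429,209,200])
p=r.read_camera("wrist")
print("cam",-np.array(p["R"]).T@p["t"],np.array(p["R"])[2],p["K"][0][0])
for t in("deck","load","guard_edge","bridge","blank"):
    for o in r.mark_of(p,t)[:2]:print(t,round(o["score"],2),np.array(o["uv"]))
D=np.array([553.7,-217.5,51.7]);Rd=Ro.from_euler('ZY',[-1.58,.25]).as_matrix()
for x in(-240,-165,-52,0):print(x,fproj(p,D+Rd@[x,0,0]))
pickle.dump(p,open("W1.pkl","wb"))
q=undist(p,D+Rd@[-120,0,0],f=520);pickle.dump(q,open("Q1.pkl","wb"));cv2.imwrite("pics/w1.png",q["frame"])
E
```

```text
t 3.2 pos [450.5 -79.5 301.4] rpy [3.1 0.  1.6] F [-0.2  0.4  0.8] open 85.0 j [-0.2  0.1  1.9  0.   1.1 -0.2]
 shift tool [288.5 -21.  101.4] then rotvec [0. 0. 0.]
cam [451.  -11.8 444.2] [ 0.  -0.3 -1. ] 297.3186396354542
deck 0.93 [325.  252.1]
load 0.22 [324.4 256.1]
guard_edge 0.86 [331.  225.8]
blank 0.83 [229.5  64. ]
-240 [347.7  91.5]
-165 [340.6 151.8]
-52 [328.6 226.8]
0 [323.4 254.5]
```

View pics/w1.png

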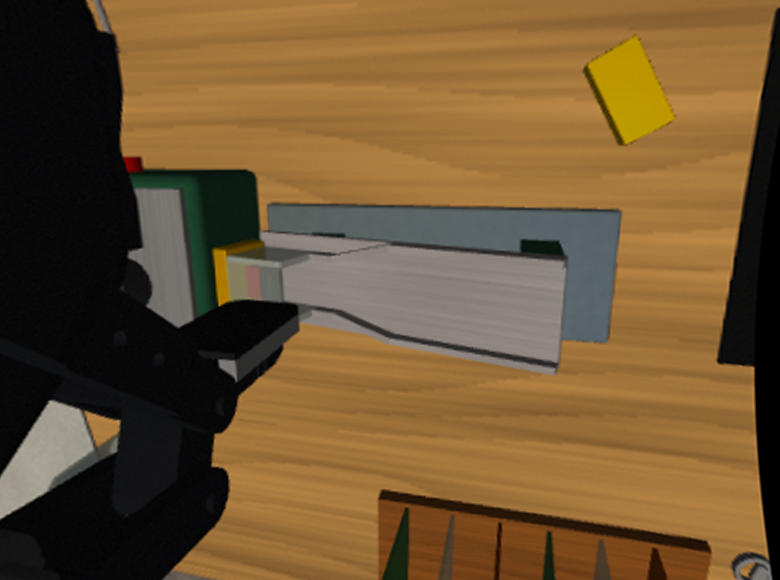

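The wrist view shows the chute clear, with its upper end at px x≈560 and the taper from (390,336) to (340,312). I'll fit the deck pose to these corners plus the top and scene corners, and measure the blank.

Run:
```python
from fit import *
Q=pickle.load(open("Q1.pkl","rb"));W=pickle.load(open("W1.pkl","rb"))
obs=[(Q,(557,361),(-240,32,0)),(Q,(556,372),(-240,37,10)),(Q,(393,333),(-120,32,0)),(Q,(566,257),(-240,-37,10)),(Q,(388,247),(-120,-32,10)),
(P["top"],(262.5,131.9),(-240,37,10)),(P["top"],(263.2,164.4),(-240,-37,10)),(P["scene"],(245.3,194.8),(-240,-37,10)),
(P["top"],(341.8,147.3),(-52,0,0)),(P["scene"],(164.2,206.8),(-52,0,0)),(P["top"],(292.9,149.9),(-165,0,0)),(P["scene"],(207,209.2),(-165,0,0))]
def f(q):
    R=deckR(q[3]);return np.concatenate([(proj(c,q[:3]+R@x)-u)*(380/c["K"][0][0]) for c,u,x in obs])
s=least_squares(f,[554,-218,52,-1.58],loss='soft_l1',x_scale=[10,10,10,.1]);print(s.x);print(s.fun.reshape(-1,2))
print("blank wrist (mark, z0)",fonz(W,(229.5,64),0),"tri",)
B=[]
g=undist(W,[429,209,28],f=520);hsv=cv2.cvtColor(g["frame"],cv2.COLOR_BGR2HSV)
m=cv2.inRange(hsv,(45,60,40),(90,255,255))
for c in cv2.findContours(m,cv2.RETR_EXTERNAL,cv2.CHAIN_APPROX_NONE)[0]:
    if cv2.contourArea(c)>500:
        b=cv2.boxPoints(cv2.minAreaRect(c));print(b.astype(int).tolist());print(np.array([onz(g,x,28) for x in b]))
```

```text
[ 555.99 -213.38   53.91   -1.56]
[[ 1.18 -1.31]
 [-0.76  0.02]
 [ 1.57 -1.12]
 [-1.68  0.76]
 [-0.26  2.53]
 [-0.27 -0.85]
 [ 0.45 -0.53]
 [-1.27 -0.31]
 [-3.9   1.95]
 [ 1.95 -0.73]
 [ 0.17 -1.17]
 [ 1.7  -1.09]]
blank wrist (mark, z0) [412.73  60.82   0.  ] tri
```

Call:
apply_moves(rows=[[[36, -2.5, 6, 0, 0, 0, 85], [36, -2.5, 6, 0, 0, 0, 85], [36, -2.5, 6, 0, 0, 0, 85], [36, -2.5, 6, 0, 0, 0, 85], [36, -2.5, 6, 0, 0, 0, 85], [36, -2.5, 6, 0, 0, 0, 85], [36, -2.5, 6, 0, 0, 0, 85]]])

```text
time: 4.08
position: [433.6, 174.3, 259.2]
tool_rot: [3.141, -0.0, 1.565]
ft_force: [0.6, -0.5, 0.1]
opening: 84.9
gripper_force: 0.0
```

Run:
```python
from fit import *
p=r.read_camera("wrist");pickle.dump(p,open("W2.pkl","wb"))
for o in r.mark_of(p,"blank")[:2]:print("mark",round(o["score"],2),np.array(o["uv"]),fonz(p,o["uv"],0))
g=undist(p,[429,209,28],f=600);cv2.imwrite("pics/w2.png",g["frame"])
hsv=cv2.cvtColor(g["frame"],cv2.COLOR_BGR2HSV)
m=cv2.inRange(hsv,(45,60,30),(90,255,255))
for c in cv2.findContours(m,cv2.RETR_EXTERNAL,cv2.CHAIN_APPROX_NONE)[0]:
    if cv2.contourArea(c)>1500:
        b=cv2.boxPoints(cv2.minAreaRect(c));print(b.astype(int).tolist());print(np.array([onz(g,x,28) for x in b]))
go([429,209,200])
```

```text
mark 0.76 [240.  235.9] [410.93  64.05   0.  ]
mark 0.68 [249.5 137.3] [426.58 207.7    0.  ]
[[-13, 463], [106, 415], [132, 479], [11, 528]]
[[543.74 -59.54  28.  ]
 [510.4   24.06  28.  ]
 [551.6   41.8   28.  ]
 [585.46 -41.01  28.  ]]
[[357, 240], [418, 238], [422, 343], [361, 346]]
[[397.9  188.71  28.  ]
 [396.89 227.15  28.  ]
 [462.57 229.4   28.  ]
 [464.17 191.11  28.  ]]
t 4.18 pos [433.3 176.5 258.6] rpy [-3.14 -0.    1.57] F [-0.4 -0.5 -0.4] open 85.5 j [0.36 0.15 1.94 0.   1.05 0.36]
 shift tool [32.5 -4.3 58.7] then rotvec [0. 0. 0.]
```

View pics/w2.png

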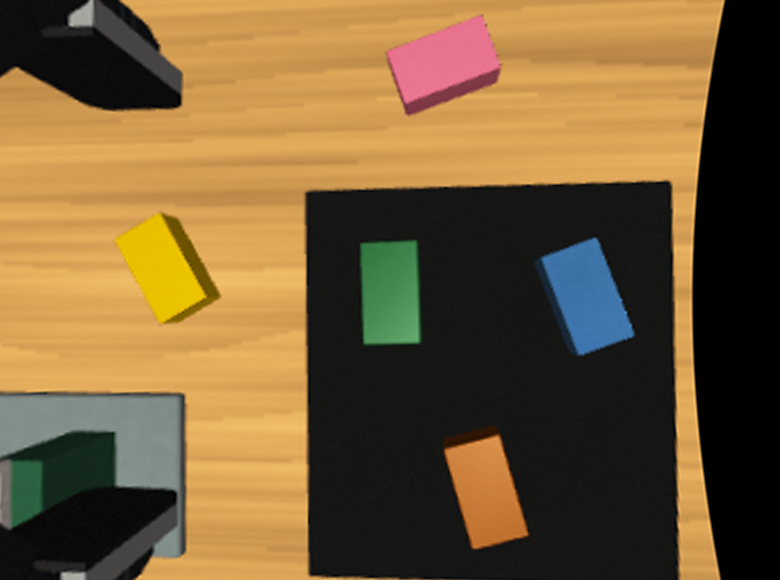

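The wrist view shows green at (390,292), nearly aligned with the mat, with blue at (587,297) and amber at (486,490) clear of the fingers. Blank centre is about (430.5,209) with yaw 0.033. I'll descend there with the fingers along its length.

Call:
apply_moves(rows=[[[6.5, -0.6, 24, 0, 0, -0.033, 85], [6.5, -0.6, 34, 0, 0, 0, 85], [6.5, -0.6, 34, 0, 0, 0, 85], [6.5, -0.6, 34, 0, 0, 0, 85], [6.5, -0.6, 34, 0, 0, 0, 85], [0, 0, 24, 0, 0, 0, 85], [0, 0, 0, 0, 0, 0, 85], [0, 0, 0, 0, 0, 0, 85]]])

```text
time: 4.85
position: [429.7, 204.2, 74.7]
tool_rot: [-3.139, 0.001, 1.598]
ft_force: [0.5, 0.6, 1.2]
opening: 85.3
gripper_force: 0.0
```

Run:
```python
from fit import *
go([430.5,209,4],[np.pi,0,1.604])
p=r.read_camera("wrist")
for o in r.mark_of(p,"blank")[:2]:print("mark",round(o["score"],2),np.array(o["uv"]),fonz(p,o["uv"],0))
g=undist(p,[430,209,28],f=400)
m=cv2.inRange(cv2.cvtColor(g["frame"],cv2.COLOR_BGR2HSV),(45,60,30),(90,255,255))
for c in cv2.findContours(m,cv2.RETR_EXTERNAL,cv2.CHAIN_APPROX_NONE)[0]:
    if cv2.contourArea(c)>1500:
        b=cv2.boxPoints(cv2.minAreaRect(c));print(np.array([onz(g,x,28) for x in b]))
cv2.imwrite("pics/w3.png",g["frame"])
```

```text
t 4.85 pos [429.7 204.2  74.7] rpy [-3.14  0.    1.6 ] F [0.5 0.6 1.2] open 85.3 j [ 0.42  0.47  2.05 -0.    0.63  0.39]
 shift tool [ 4.9  1.1 70.7] then rotvec [-0.    0.   -0.01]
mark 0.68 [256.3 192. ] [430.55 211.77   0.  ]
mark 0.68 [ 78.  151.4] [280.69 242.81   0.  ]
[[396.44 188.51  28.  ]
 [397.48 231.31  28.  ]
 [461.98 233.18  28.  ]
 [465.47 190.56  28.  ]]
```

Call:
apply_moves(rows=[[[1.5, 0.3, 20, 0, 0, 0, 85], [2, 0.3, 20, 0, 0, 0, 85], [2, 0.3, 20, 0, 0, 0, 85], [0, 0, 10.5, 0, 0, 0, 85], [0, 0, 0, 0, 0, 0, 85], [0, 0, 0, 0, 0, 0, 60], [0, 0, 0, 0, 0, 0, 55], [0, 0, 0, 0, 0, 0, 55], [0, 0, 0, 0, 0, 0, 55], [0, 0, 0, 0, 0, 0, 55], [0, 0, 0, 0, 0, 0, 55]]], squeeze=35)

```text
time: 5.87
position: [431.8, 210.7, 6.3]
tool_rot: [3.14, -0.001, 1.6]
ft_force: [-1.7, -0.9, 7.0]
opening: 63.6
gripper_force: 39.5
```

Run:
```python
from fit import *
go([430.5,210,120]); print(r.sense()["gripper_force"])
```

```text
t 5.87 pos [431.8 210.7   6.3] rpy [ 3.14 -0.    1.6 ] F [-1.7 -0.9  7. ] open 63.6 j [ 0.43  0.61  2.05 -0.    0.48  0.4 ]
 shift tool [  -0.6   -1.1 -113.7] then rotvec [0. 0. 0.]
39.498313665390015
```

Call:
apply_moves(rows=[[[0, 0, -10, 0, 0, 0, 55], [0, 0, -25, 0, 0, 0, 55], [0, 0, -36, 0, 0, 0, 55], [0, 0, -36, 0, 0, 0, 55], [0, 0, -36, 0, 0, 0, 55], [0, 0, -36, 0, 0, 0, 55], [0, 0, -36, 0, 0, 0, 55], [0, 0, 0, 0, 0, 0, 55], [0, 0, 0, 0, 0, 0, 55], [0, 0, 0, 0, 0, 0, 55]]])

```text
time: 6.7
position: [430.5, 210.2, 220.1]
tool_rot: [3.141, -0.0, 1.6]
ft_force: [-0.5, -0.8, -2.2]
opening: 62.8
gripper_force: 39.5
```

```bash
cat >> h.py <<'E'
D0=np.array([555,-215.5,53.]);Rd0=Ro.from_euler('ZY',[-1.57,.25]).as_matrix()
def dpos(x): return D0+Rd0@np.array(x,float)
RT=np.c_[Rd0[:,1],Rd0[:,0],-Rd0[:,2]]
def indeck():
    s=r.sense();print("TCP in deck",np.round(Rd0.T@(np.array(s["position"])-D0),1),"F deck",np.round(Rd0.T@np.array(s["ft_force"]),2))
E
python3 - <<'E'
from fit import *
from h import *
go(dpos([-172,0,80]),R=RT); print(dpos([-172,0,80]),r.sense()["gripper_force"])
print(Ro.from_matrix(RT).as_euler('xyz'))
E
```

```text
t 6.7 pos [430.5 210.2 220.1] rpy [ 3.14 -0.    1.6 ] F [-0.5 -0.8 -2.2] open 62.8 j [ 0.43  0.22  1.95 -0.    0.96  0.4 ]
 shift tool [-282.4  116.2   47.1] then rotvec [0.19 0.2  1.59]
[554.88 -68.64 173.07] 39.498369097709656
[-2.89  0.    0.  ]
```

Call:
apply_moves(rows=[[[-35.3, 14.5, 0, 0, 0, 0, 55], [-35.3, 14.5, 0, 0, 0, 0, 55], [-35.3, 14.5, 0, 0, 0, 0, 55], [-35.3, 14.5, 0, 0, 0, 0, 55], [-35.3, 14.5, 0, 0, 0, 0, 55], [-35.3, 14.5, 0, 0, 0, 0, 55], [-35.3, 14.5, 0, 0, 0, 0, 55], [-35.3, 14.5, 0, 0, 0, 0, 55], [0, 0, 0, 0, 0, 0, 55], [0, 0, 0, 0, 0, 0, 55]]])

```text
time: 7.53
position: [554.4, -70.2, 217.6]
tool_rot: [-3.138, -0.001, 1.596]
ft_force: [0.0, 0.4, -2.0]
opening: 63.1
gripper_force: 39.4
```

Call:
apply_moves(rows=[[[0, 0, 0, 0.0136, 0.0143, 0.1136, 55], [0, 0, 0, 0.0136, 0.0143, 0.1136, 55], [0, 0, 0, 0.0136, 0.0143, 0.1136, 55], [0, 0, 0, 0.0136, 0.0143, 0.1136, 55], [0, 0, 0, 0.0136, 0.0143, 0.1136, 55], [0, 0, 0, 0.0136, 0.0143, 0.1136, 55], [0, 0, 0, 0.0136, 0.0143, 0.1136, 55], [0, 0, 0, 0.0136, 0.0143, 0.1136, 55], [0, 0, 0, 0.0136, 0.0143, 0.1136, 55], [0, 0, 0, 0.0136, 0.0143, 0.1136, 55], [0, 0, 0, 0.0136, 0.0143, 0.1136, 55], [0, 0, 0, 0.0136, 0.0143, 0.1136, 55]]])

```text
time: 8.53
position: [553.8, -66.9, 218.4]
tool_rot: [-2.922, -0.024, 0.224]
ft_force: [-0.0, -0.4, -1.7]
opening: 63.1
gripper_force: 39.4
```

Call:
apply_moves(rows=[[[0, 0, 0, 0.0136, 0.0143, 0.1136, 55], [0, 0, 0, 0.0136, 0.0143, 0.1136, 55], [0, 0, 0, 0, 0, 0, 55], [0, 0, 0, 0, 0, 0, 55], [0, 0, 0, 0, 0, 0, 55]]])

```text
time: 8.95
position: [554.6, -67.7, 219.2]
tool_rot: [-2.894, -0.002, 0.004]
ft_force: [-0.4, -0.3, -1.5]
opening: 63.4
gripper_force: 39.4
```

Run:
```python
from fit import *
from h import *
go(dpos([-172,0,45]),R=RT);indeck()
p=r.read_camera("wrist");pickle.dump(p,open("W4.pkl","wb"))
c=p["frame"].copy()
for pts in ([(-240,32,0),(-120,32,0),(-72,20,0),(-52,20,0)],[(-240,-32,0),(-120,-32,0),(-72,-20,0),(-52,-20,0)],[(-240,37,10),(-120,37,10)],[(-240,-37,10),(-120,-37,10)],[(-240,-32,0),(-240,32,0)]):
    # dense
    pts=np.array(pts,float);L=np.concatenate([np.linspace(a,b,20) for a,b in zip(pts,pts[1:])])
    cv2.polylines(c,[np.array([fproj(p,dpos(x))*8 for x in L]).round().astype(int).reshape(-1,1,2)],False,(0,0,255),1,cv2.LINE_AA,3)
cv2.imwrite("pics/w4.png",cv2.resize(c[100:384,100:412],None,fx=2.05,fy=2.05,interpolation=2))
```

```text
t 8.95 pos [554.6 -67.7 219.2] rpy [-2.89 -0.    0.  ] F [-0.4 -0.3 -1.5] open 63.4 j [-0.27  0.37  1.77  0.27  1.09  1.16]
 shift tool [ 0.2 12.2 79.5] then rotvec [ 0. -0.  0.]
TCP in deck [-184.4   -0.3  124.5] F deck [ 0.65 -0.38 -1.38]
```

View pics/w4.png

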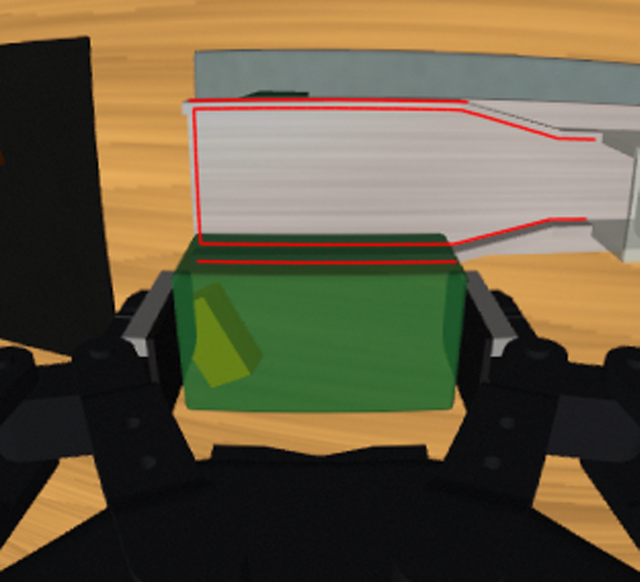

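The overlay matches the chute within about 2–3 mm, and the blank is held squarely. Descending now.

Call:
apply_moves(rows=[[[0, 2.5, 22, 0, 0, 0, 55], [0, 2.5, 22, 0, 0, 0, 55], [0, 2.5, 22, 0, 0, 0, 55], [0, 2.5, 22, 0, 0, 0, 55], [0, 2.2, 16, 0, 0, 0, 55], [0, 0, 4, 0, 0, 0, 55], [0, 0, 0, 0, 0, 0, 55], [0, 0, 0, 0, 0, 0, 55]]])

```text
time: 9.67
position: [555.9, -53.7, 112.6]
tool_rot: [-2.894, -0.003, 0.001]
ft_force: [0.7, 0.4, -0.2]
opening: 63.1
gripper_force: 39.3
```

```bash
python3 -c "
from h import *
go(dpos([-172,0,10]),R=RT);indeck()"
```

```text
t 9.67 pos [555.9 -53.7 112.6] rpy [-2.894e+00 -3.000e-03  1.000e-03] F [ 0.7  0.4 -0.2] open 63.1 j [-0.25  0.52  1.83  0.32  0.87  1.11]
 shift tool [-1.1 -0.5  7.7] then rotvec [ 0.002 -0.003  0.001]
TCP in deck [-171.6    1.    17.7] F deck [-0.38  0.71 -0.3 ]
```

Call:
apply_moves(rows=[[[0, 0, 2, 0, 0, 0, 55], [0, 0, 2, 0, 0, 0, 55], [0, 0, 1.5, 0, 0, 0, 55], [0, 0, 0, 0, 0, 0, 55]]])

```text
time: 10.0
position: [555.6, -52.4, 107.1]
tool_rot: [-2.894, -0.003, 0.0]
ft_force: [0.1, -0.2, -1.1]
opening: 63.5
gripper_force: 39.3
```

Call:
apply_moves(rows=[[[0, 0, 1.5, 0, 0, 0, 55], [0, 0, 1.5, 0, 0, 0, 55], [0, 0, 0, 0, 0, 0, 55]]])

```text
time: 10.25
position: [555.3, -51.6, 103.7]
tool_rot: [-2.894, -0.002, 0.0]
ft_force: [0.0, -1.2, -1.5]
opening: 63.5
gripper_force: 39.3
```

```bash
python3 -c "
from h import *
go(dpos([-172,0,5]),R=RT);indeck()"
```

```text
t 10.25 pos [555.3 -51.6 103.7] rpy [-2.894e+00 -2.000e-03  0.000e+00] F [ 0.  -1.2 -1.5] open 63.5 j [-0.24  0.53  1.84  0.32  0.86  1.1 ]
 shift tool [-0.5 -0.7  3.6] then rotvec [ 0.002 -0.002 -0.   ]
TCP in deck [-171.3    0.4    8.6] F deck [ 1.52  0.01 -1.12]
```

Call:
apply_moves(rows=[[[0, 0, 1, 0, 0, 0, 55], [0, 0, 1, 0, 0, 0, 55], [0, 0, 0, 0, 0, 0, 55]]])

```text
time: 10.5
position: [555.3, -51.1, 101.7]
tool_rot: [-2.894, -0.002, 0.0]
ft_force: [-0.2, 0.8, -2.1]
opening: 63.5
gripper_force: 39.3
```

Call:
apply_moves(rows=[[[0, 0, 1, 0, 0, 0, 55], [0, 0, 1, 0, 0, 0, 55], [0, 0, 0, 0, 0, 0, 55]]])

```text
time: 10.75
position: [555.6, -50.7, 100.1]
tool_rot: [-2.894, -0.003, 0.0]
ft_force: [-0.7, -0.9, -0.2]
opening: 63.0
gripper_force: 39.5
```

Call:
apply_moves(rows=[[[0, 0, 0.8, 0, 0, 0, 55], [0, 0, 0.8, 0, 0, 0, 55], [0, 0, 0, 0, 0, 0, 55]]])

```text
time: 11.0
position: [555.6, -50.7, 99.9]
tool_rot: [-2.894, -0.003, 0.0]
ft_force: [-5.5, -3.9, 14.1]
opening: 63.2
gripper_force: 41.3
```

Call:
apply_moves(rows=[[[0, 0, 0.8, 0, 0, 0, 55], [0, 0, 0, 0, 0, 0, 55]]])

```text
time: 11.17
position: [555.7, -50.6, 99.9]
tool_rot: [-2.894, -0.003, 0.0]
ft_force: [-7.3, -5.7, 21.5]
opening: 62.9
gripper_force: 42.2
```

Contact is felt. Easing off and releasing, then retracting to a view pose.

Call:
apply_moves(rows=[[[0, 0, -1.5, 0, 0, 0, 55], [0, 0, 0, 0, 0, 0, 85], [0, 0, 0, 0, 0, 0, 85], [0, 0, 0, 0, 0, 0, 85], [0, 0, 0, 0, 0, 0, 85], [0, 0, 0, 0, 0, 0, 85], [0, 0, 0, 0, 0, 0, 85]]])

```text
time: 11.75
position: [555.4, -50.3, 98.9]
tool_rot: [-2.894, -0.002, 0.0]
ft_force: [0.1, 0.5, 0.3]
opening: 84.9
gripper_force: 0.0
```

Call:
apply_moves(rows=[[[0, 0, -10, 0, 0, 0, 85], [0, 0, -25, 0, 0, 0, 85], [0, 0, -25, 0, 0, 0, 85], [0, -20, -10, 0, 0, 0, 85], [0, -30, 0, 0, 0, 0, 20], [0, -30, 0, 0, 0, 0, 0], [0, 0, 0, 0, 0, 0, 0], [0, 0, 0, 0, 0, 0, 0], [0, 0, 0, 0, 0, 0, 0]]])

```text
time: 12.5
position: [555.3, 9.7, 186.9]
tool_rot: [-2.894, -0.003, 0.001]
ft_force: [0.3, -0.2, -0.1]
opening: 25.3
gripper_force: 0.0
```

Run:
```python
from fit import *
from h import *
go(dpos([-250,0,30]),R=RT);indeck()
p=r.read_camera("wrist");pickle.dump(p,open("W5.pkl","wb"))
for o in r.mark_of(p,"blank")[:2]:
    c,d=fray(p,o["uv"]);n=Rd0[:,2];X=c+d*(n@(D0-c))/(n@d);print("mark",round(o["score"],2),Rd0.T@(X-D0))
cv2.imwrite("pics/w5.png",cv2.resize(p["frame"],None,fx=1.5,fy=1.5,interpolation=2))
```

```text
t 12.5 pos [555.3   9.7 186.9] rpy [-2.89 -0.    0.  ] F [ 0.3 -0.2 -0.1] open 25.3 j [-0.14  0.4   1.82  0.3   0.98  1.26]
 shift tool [-0.6  1.2 44.1] then rotvec [ 0. -0.  0.]
TCP in deck [-251.3    0.4   74.1] F deck [ 0.22  0.29 -0.02]
mark 0.79 [-170.85    1.02    0.  ]
mark 0.79 [-253.68  -63.77    0.  ]
```

View pics/w5.png

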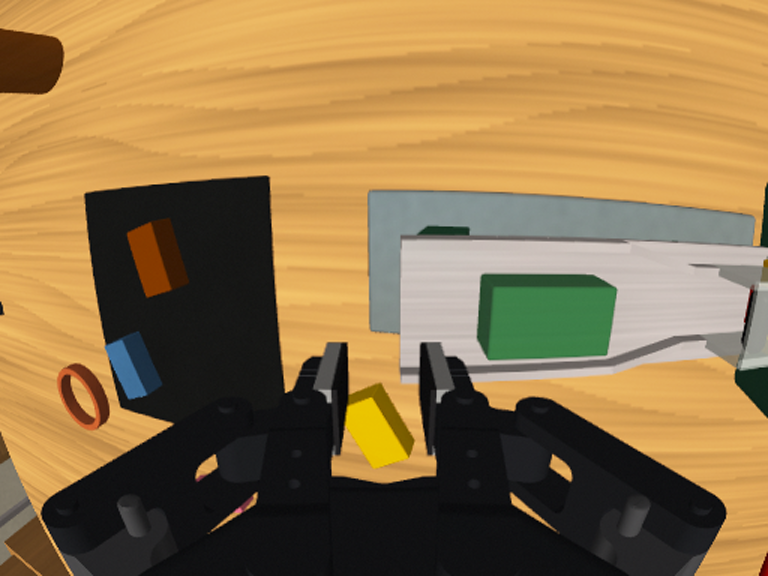

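The blank lies flat in the upper chute at deck x≈-171, y≈1, and amber and blue are untouched on the mat. Now the closed fingers go behind its tail.

Call:
apply_moves(rows=[[[0, 4, 16, 0, 0, 0, 0], [0, 4, 16, 0, 0, 0, 0], [0, 4, 16, 0, 0, 0, 0], [0, 4, 10, 0, 0, 0, 0], [0, 2, 5, 0, 0, 0, 0], [0, 0, 0, 0, 0, 0, 0], [0, 0, 0, 0, 0, 0, 0], [0, 0, 0, 0, 0, 0, 0]]])

```text
time: 13.27
position: [556.0, 7.6, 121.8]
tool_rot: [-2.894, -0.004, -0.0]
ft_force: [-0.0, -0.8, 0.4]
opening: -0.1
gripper_force: 0.0
```

```bash
python3 -c "
from h import *
go(dpos([-232,0,10]),R=RT);indeck()"
```

```text
t 13.27 pos [556.    7.6 121.8] rpy [-2.894 -0.004 -0.   ] F [-0.  -0.8  0.4] open -0.1 j [-0.14  0.49  1.85  0.33  0.85  1.21]
 shift tool [-1.2  1.2  1.5] then rotvec [ 0.002 -0.004 -0.   ]
TCP in deck [-233.2    1.2   11.5] F deck [ 0.69 -0.03  0.6 ]
```

Call:
apply_moves(rows=[[[-1, 3, 1.5, 0, 0, 0, 0], [0, 3, 0, 0, 0, 0, 0], [0, 3, 0, 0, 0, 0, 0], [0, 3, 0, 0, 0, 0, 0], [0, 3, 0, 0, 0, 0, 0], [0, 3, 0, 0, 0, 0, 0], [0, 3, 0, 0, 0, 0, 0], [0, 3, 0, 0, 0, 0, 0], [0, 3, 0, 0, 0, 0, 0], [0, 3, 0, 0, 0, 0, 0], [0, 3, 0, 0, 0, 0, 0], [0, 3, 0, 0, 0, 0, 0]]])

```text
time: 14.27
position: [554.5, -26.8, 110.9]
tool_rot: [-2.894, -0.003, 0.0]
ft_force: [0.4, 0.8, 1.7]
opening: -0.1
gripper_force: 0.9
```

```bash
python3 -c "
from h import *
indeck()
p=r.read_camera('wrist')
for o in r.mark_of(p,'blank')[:2]:
    c,d=fray(p,o['uv']);n=Rd0[:,2];X=c+d*(n@(D0-c))/(n@d);print('mark',round(o['score'],2),Rd0.T@(X-D0))
"
```

```text
TCP in deck [-197.1   -0.3    9.4] F deck [-1.23  0.39  1.49]
mark 0.68 [-1.51212494e+02  1.42413281e+00 -1.39935999e-14]
```

Call:
apply_moves(rows=[[[0, 4, 0, 0, 0, 0, 0], [0, 4, 0, 0, 0, 0, 0], [0, 4, 0, 0, 0, 0, 0], [0, 4, 0, 0, 0, 0, 0], [0, 4, 0, 0, 0, 0, 0], [0, 4, 0, 0, 0, 0, 0], [0, 4, 0, 0, 0, 0, 0], [0, 4, 0, 0, 0, 0, 0], [0, 4, 0, 0, 0, 0, 0], [0, 4, 0, 0, 0, 0, 0], [0, 4, 0, 0, 0, 0, 0], [0, 4, 0, 0, 0, 0, 0]]])

```text
time: 15.37
position: [554.5, -73.5, 99.0]
tool_rot: [-2.894, -0.003, 0.0]
ft_force: [-0.2, 0.1, -1.1]
opening: -0.0
gripper_force: 0.2
```

Call:
apply_moves(rows=[[[0, 3, 0, 0, 0, 0, 0], [0, 3, 0, 0, 0, 0, 0], [0, 3, 0, 0, 0, 0, 0], [0, 3, 0, 0, 0, 0, 0], [0, 3, 0, 0, 0, 0, 0], [0, 2, 0, 0, 0, 0, 0], [0, 2, 0, 0, 0, 0, 0]]])

```text
time: 15.95
position: [554.5, -91.8, 94.4]
tool_rot: [-2.894, -0.003, 0.0]
ft_force: [-0.4, 0.2, 0.1]
opening: -0.3
gripper_force: 0.2
```

Run:
```python
from h import *
np.set_printoptions(precision=1,suppress=True)
indeck()
p=r.read_camera('wrist')
for o in r.mark_of(p,'blank')[:2]:
    c,d=fray(p,o['uv']);n=Rd0[:,2];X=c+d*(n@(D0-c))/(n@d);print('mark',round(o['score'],2),Rd0.T@(X-D0))
cv2.imwrite("pics/w6.png",undist(p,dpos([-50,0,10]),f=600)["frame"])
```

```text
TCP in deck [-130.1   -0.4    9.5] F deck [-0.2 -0.4  0. ]
mark 0.62 [-83.9   0.1   0. ]
mark 0.62 [-202.8  -49.3    0. ]
```

View pics/w6.png

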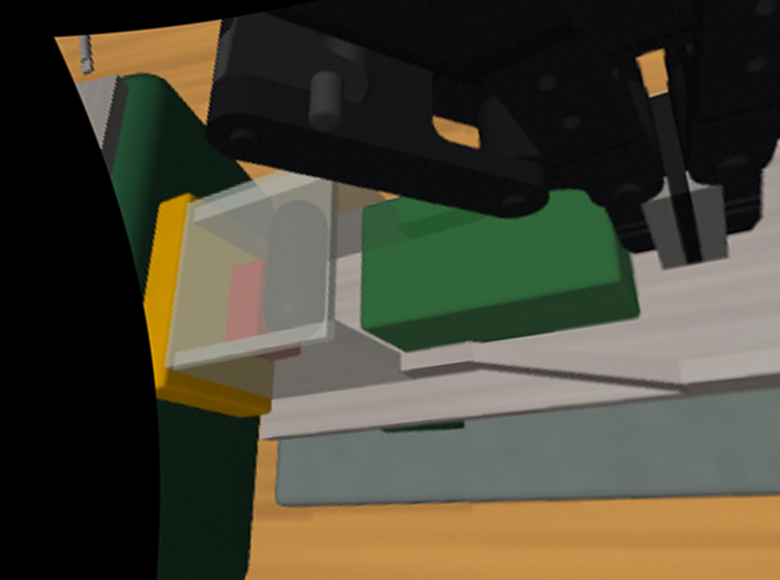

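The view shows the blank (490,270) centred with its nose just short of the guard, the red pad at (245,300), the shoe at (297,265), and a gripper link at (380,170) that may come near the guard. I'll check that clearance.

Run:
```python
from h import *
np.set_printoptions(precision=1,suppress=True)
p=r.read_camera('wrist');q=undist(p,dpos([-50,0,10]),f=600);indeck()
n=Rd0[:,1]
def pl(uv,y):
    c,d=ray(q,uv);o=D0+n*y;return Rd0.T@(c+d*(n@(o-c))/(n@d)-D0)
for uv in [(545,210),(515,218),(380,185),(215,140),(207,100)]: print(uv,pl(uv,8),pl(uv,14))
print("pad",[pl(u,13) for u in [(225,340),(230,262)]],"tail low",pl((638,318),18),"nose low",pl((362,330),18),"guard edge bottom near",pl((333,322),20), "guard top near", pl((333,180),-20))
```

```text
TCP in deck [-130.2   -0.4    9.5] F deck [-0.1 -0.9 -0.5]
(545, 210) [-106.2    8.    47.7] [-108.7   14.    58.2]
(515, 218) [-100.1    8.    47.5] [-103.1   14.    58. ]
(380, 185) [-82.5   8.   71.5] [-87.3  14.   79.6]
(215, 140) [-66.    8.   96.2] [-72.5  14.  101.9]
(207, 100) [-71.9   8.  103.9] [-77.8  14.  108.8]
pad [array([-3.4, 13. , 27.6]), array([-43.3,  13. ,  67.9])] tail low [-115.3   18.     2.5] nose low [-51.8  18.   27.9] guard edge bottom near [-52.1  20.   41.4] guard top near [-50.5 -20.   41.7]
```

The link clears the guard by at least 8 mm even at the deepest push. Creeping up to the shoe and estimating the red pad's face from the top view.

Call:
apply_moves(rows=[[[0, 1, 0, 0, 0, 0, 0], [0, 1, 0, 0, 0, 0, 0], [0, 1, 0, 0, 0, 0, 0], [0, 1, 0, 0, 0, 0, 0], [0, 1, 0, 0, 0, 0, 0], [0, 1, 0, 0, 0, 0, 0], [0, 1, 0, 0, 0, 0, 0], [0, 1, 0, 0, 0, 0, 0], [0, 1, 0, 0, 0, 0, 0], [0, 1, 0, 0, 0, 0, 0], [0, 1, 0, 0, 0, 0, 0], [0, 1, 0, 0, 0, 0, 0]]])

```text
time: 17.1
position: [554.5, -103.0, 91.5]
tool_rot: [-2.893, -0.002, -0.0]
ft_force: [1.0, 4.5, 2.9]
opening: -0.3
gripper_force: 2.7
```

Run:
```python
from fit import *
from h import *
indeck()
for n in("top","scene"):
    p=P[n];h=p["frame"].astype(int);m=((h[...,2]-h[...,1]>25)&(abs(h[...,1]-h[...,0])<35)).astype(np.uint8)
    x0,y0,x1,y1=(335,135,372,165) if n=="top" else (135,180,170,220)
    ys,xs=np.nonzero(m[y0:y1,x0:x1]);ys+=y0;xs+=x0;print(n,len(xs),xs.min(),xs.max(),ys.min(),ys.max())
    for uv in ([(xs.min(),np.median(ys))] if n=="top" else [(xs.max()+1,np.median(ys[xs==xs.max()]))]):
        c,d=ray(p,uv)
        for z in(24.5,13):
            nn=Rd0[:,2];o=D0+nn*z;print(z,Rd0.T@(c+d*(nn@(o-c))/(nn@d)-D0))
```

```text
TCP in deck [-118.5   -0.4    9.5] F deck [-5.05  1.    1.72]
top 51 358 363 143 153
24.5 [-14.82  -0.5   24.5 ]
13 [-8.06  2.02 13.  ]
scene 54 141 167 183 206
24.5 [-53.85 -28.48  24.5 ]
13 [-40.99 -41.11  13.  ]
```

The nose is at the shoe (push about 5 N). The stop face is estimated at deck x≈-15. Continuing slowly.

Call:
apply_moves(rows=[[[0, 0.7, 0, 0, 0, 0, 0], [0, 0.7, 0, 0, 0, 0, 0], [0, 0.7, 0, 0, 0, 0, 0], [0, 0.7, 0, 0, 0, 0, 0], [0, 0.7, 0, 0, 0, 0, 0], [0, 0.7, 0, 0, 0, 0, 0], [0, 0.7, 0, 0, 0, 0, 0], [0, 0.7, 0, 0, 0, 0, 0], [0, 0.7, 0, 0, 0, 0, 0], [0, 0.7, 0, 0, 0, 0, 0]]])

```text
time: 17.93
position: [554.5, -109.8, 89.8]
tool_rot: [-2.893, -0.003, 0.0]
ft_force: [0.7, 4.7, 2.7]
opening: 0.2
gripper_force: 2.5
```

Call:
apply_moves(rows=[[[0, 0.7, 0, 0, 0, 0, 0], [0, 0.7, 0, 0, 0, 0, 0], [0, 0.7, 0, 0, 0, 0, 0], [0, 0.7, 0, 0, 0, 0, 0], [0, 0.7, 0, 0, 0, 0, 0], [0, 0.7, 0, 0, 0, 0, 0], [0, 0.7, 0, 0, 0, 0, 0], [0, 0.7, 0, 0, 0, 0, 0], [0, 0.7, 0, 0, 0, 0, 0]]])

```text
time: 18.68
position: [554.5, -116.2, 88.2]
tool_rot: [-2.894, -0.003, 0.0]
ft_force: [-1.0, 3.6, 1.9]
opening: 0.4
gripper_force: 2.4
```

```bash
python3 -c "
from h import *
indeck()"
```

```text
TCP in deck [-104.9   -0.4    9.5] F deck [-3.97 -1.01  0.92]
```

Call:
apply_moves(rows=[[[0, 0.6, 0, 0, 0, 0, 0], [0, 0.6, 0, 0, 0, 0, 0], [0, 0.6, 0, 0, 0, 0, 0], [0, 0.6, 0, 0, 0, 0, 0], [0, 0.6, 0, 0, 0, 0, 0]]])

```text
time: 19.1
position: [554.5, -119.0, 87.4]
tool_rot: [-2.894, -0.003, 0.0]
ft_force: [0.0, 4.4, 1.0]
opening: -0.4
gripper_force: 2.3
```

Call:
apply_moves(rows=[[[0, 0.4, 0, 0, 0, 0, 0], [0, 0.4, 0, 0, 0, 0, 0], [0, 0.4, 0, 0, 0, 0, 0]]])

```text
time: 19.35
position: [554.5, -120.2, 87.1]
tool_rot: [-2.894, -0.003, 0.0]
ft_force: [0.6, 4.2, 1.5]
opening: -0.2
gripper_force: 2.2
```

Call:
apply_moves(rows=[[[0, 0.4, 0, 0, 0, 0, 0], [0, 0.4, 0, 0, 0, 0, 0], [0, 0.4, 0, 0, 0, 0, 0]]])

```text
time: 19.6
position: [554.5, -121.3, 86.8]
tool_rot: [-2.894, -0.003, 0.0]
ft_force: [-1.1, 3.8, 1.0]
opening: -0.2
gripper_force: 2.2
```

```bash
python3 -c "
from h import *
indeck()"
```

```text
TCP in deck [-99.6  -0.4   9.5] F deck [-3.93 -1.06 -0.01]
```

Call:
apply_moves(rows=[[[0, 0.4, 0, 0, 0, 0, 0], [0, 0.4, 0, 0, 0, 0, 0], [0, 0.4, 0, 0, 0, 0, 0]]])

```text
time: 19.85
position: [554.5, -122.5, 86.6]
tool_rot: [-2.894, -0.003, 0.0]
ft_force: [0.6, 4.1, 1.1]
opening: -0.3
gripper_force: 2.1
```

Call:
apply_moves(rows=[[[0, 0.4, 0, 0, 0, 0, 0], [0, 0.4, 0, 0, 0, 0, 0], [0, 0.4, 0, 0, 0, 0, 0]]])

```text
time: 20.1
position: [554.5, -123.7, 86.2]
tool_rot: [-2.894, -0.003, 0.0]
ft_force: [0.3, 4.2, 0.5]
opening: 0.3
gripper_force: 2.1
```

Call:
apply_moves(rows=[[[0, 0.4, 0, 0, 0, 0, 0], [0, 0.4, 0, 0, 0, 0, 0], [0, 0.4, 0, 0, 0, 0, 0]]])

```text
time: 20.35
position: [554.5, -124.8, 86.0]
tool_rot: [-2.894, -0.003, 0.0]
ft_force: [-0.4, 3.0, 1.3]
opening: -0.2
gripper_force: 2.1
```

Call:
apply_moves(rows=[[[0, 0.4, 0, 0, 0, 0, 0], [0, 0.4, 0, 0, 0, 0, 0], [0, 0.4, 0, 0, 0, 0, 0]]])

```text
time: 20.6
position: [554.5, -126.0, 85.7]
tool_rot: [-2.894, -0.003, 0.0]
ft_force: [0.9, 3.5, 0.6]
opening: 0.0
gripper_force: 2.0
```

Call:
apply_moves(rows=[[[0, 0.4, 0, 0, 0, 0, 0], [0, 0.4, 0, 0, 0, 0, 0], [0, 0.4, 0, 0, 0, 0, 0]]])

```text
time: 20.85
position: [554.5, -127.2, 85.4]
tool_rot: [-2.894, -0.003, 0.0]
ft_force: [0.1, 3.5, 0.7]
opening: -0.3
gripper_force: 2.0
```

Call:
apply_moves(rows=[[[0, 0.4, 0, 0, 0, 0, 0], [0, 0.4, 0, 0, 0, 0, 0], [0, 0.4, 0, 0, 0, 0, 0]]])

```text
time: 21.1
position: [554.5, -128.3, 85.1]
tool_rot: [-2.894, -0.003, 0.0]
ft_force: [0.5, 4.3, 1.6]
opening: 0.0
gripper_force: 2.5
```

Grip-side force just rose, so contact may be starting. Smaller steps.

Call:
apply_moves(rows=[[[0, 0.3, 0, 0, 0, 0, 0], [0, 0, 0, 0, 0, 0, 0]]])

```text
time: 21.27
position: [554.5, -128.4, 85.1]
tool_rot: [-2.893, -0.002, -0.0]
ft_force: [0.0, 5.2, 1.6]
opening: 0.0
gripper_force: 2.7
```

Call:
apply_moves(rows=[[[0, 0.3, 0, 0, 0, 0, 0], [0, 0, 0, 0, 0, 0, 0]]])

```text
time: 21.43
position: [554.4, -128.4, 85.1]
tool_rot: [-2.893, -0.002, 0.0]
ft_force: [-0.7, 6.4, 2.0]
opening: -0.1
gripper_force: 3.3
```

```bash
python3 -c "
from h import *
indeck()"
```

```text
TCP in deck [-92.3  -0.5   9.5] F deck [-6.67 -0.72  0.4 ]
```

Contact with the stop (tool stationary, force rising about 1.9 N per 0.3 mm). Building up the bedding force.

Call:
apply_moves(rows=[[[0, 0.3, 0, 0, 0, 0, 0], [0, 0.3, 0, 0, 0, 0, 0], [0, 0, 0, 0, 0, 0, 0]]])

```text
time: 21.68
position: [554.3, -128.5, 85.0]
tool_rot: [-2.892, -0.002, -0.0]
ft_force: [-0.2, 8.7, 2.1]
opening: 0.5
gripper_force: 4.7
```

Call:
apply_moves(rows=[[[0, 0.3, 0, 0, 0, 0, 0], [0, 0.2, 0, 0, 0, 0, 0], [0, 0, 0, 0, 0, 0, 0], [0, 0, 0, 0, 0, 0, 0]]])

```text
time: 22.02
position: [554.4, -128.5, 85.1]
tool_rot: [-2.891, -0.002, 0.0]
ft_force: [-0.4, 10.9, 4.7]
opening: -0.1
gripper_force: 5.8
```

```bash
python3 -c "
from h import *
indeck()"
```

```text
TCP in deck [-92.2  -0.6   9.6] F deck [-11.77  -0.35   1.85]
```

Push is about 11.5 N, so roughly 8 N on the stop. A touch more, hold, then back off.

Call:
apply_moves(rows=[[[0, 0.2, 0, 0, 0, 0, 0], [0, 0, 0, 0, 0, 0, 0], [0, 0, 0, 0, 0, 0, 0], [0, 0, 0, 0, 0, 0, 0], [0, 0, 0, 0, 0, 0, 0]]])

```text
time: 22.43
position: [554.3, -128.5, 85.0]
tool_rot: [-2.891, -0.002, 0.0]
ft_force: [-0.2, 11.6, 4.9]
opening: -0.2
gripper_force: 6.2
```

Call:
apply_moves(rows=[[[0, -0.5, 0, 0, 0, 0, 0], [0, -0.7, 0, 0, 0, 0, 0], [0, -1, 0, 0, 0, 0, 0], [0, -3, 0, 0, 0, 0, 0], [0, -6, 0, 0, 0, 0, 0], [0, -10, 0, 0, 0, 0, 0], [0, -15, 0, 0, 0, 0, 0], [0, -20, -10, 0, 0, 0, 0], [0, -20, -20, 0, 0, 0, 0], [0, 0, -20, 0, 0, 0, 0], [0, 0, 0, 0, 0, 0, 0], [0, 0, 0, 0, 0, 0, 0]]])

```text
time: 23.43
position: [555.1, -67.7, 153.1]
tool_rot: [-2.895, -0.005, 0.001]
ft_force: [0.5, -0.4, -0.8]
opening: 0.1
gripper_force: 0.0
```

Run:
```python
from h import *
np.set_printoptions(precision=1,suppress=True)
indeck()
p=r.read_camera('wrist')
for o in r.mark_of(p,'blank')[:2]:
    c,d=fray(p,o['uv']);n=Rd0[:,2];X=c+d*(n@(D0-c))/(n@d);print('mark',round(o['score'],2),Rd0.T@(X-D0))
a=undist(p,dpos([-45,0,10]),f=900,w=460,h=560)["frame"]
t=r.read_camera("top")["frame"][120:245,105:385]
t=cv2.resize(t[15:50,215:280],(325,175),interpolation=2)
a[:175,-325:]=t
cv2.imwrite("pics/w7.png",a)
```

```text
TCP in deck [-168.     0.2   60.4] F deck [ 0.6  0.5 -0.7]
mark 0.94 [-44.1   0.6   0. ]
```

View pics/w7.png

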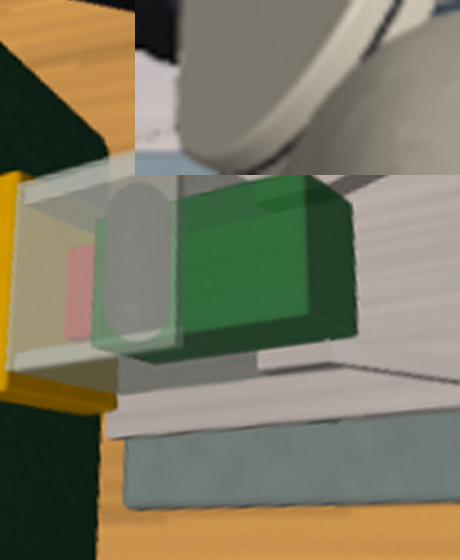

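The blank sits straight under the guard, with its nose at (93,290) touching the red pad (80,290), and the gripper is clear. Handing in.

```bash
python3 -c "
from h import *
print(r.finish_job())"
```

```text
the job is handed in; nothing more can be done
None
```

I pushed the green blank home against the red stop, bedded it with an estimated 8–9 N there (total push about 12.5 N less about 4 N of shoe drag), let go, and handed the job in at about 24 s; the amber and blue blanks were not touched, and no verdict came back.

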